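# Cradle the muffler on the swivel stand

## Robot

A 6-joint arm with a two-finger parallel gripper is mounted at the origin on the work surface. World frame = base frame: x ahead of the robot, y to its left, z up, the work surface at z = 0. Lengths are in m, angles in degrees, forces in N, time in s.
With the tool pointing down it reaches from about 0.375 to 0.9 m from the base axis. Payload 3.1 kg.
Tool frame: the origin (TCP) lies on the centre line of the jaws, within the pads' length; the fingertips stand 8 mm ahead of it and the grasp point (between the pads) lies 11 mm behind it; z points along the fingers, y is the direction in which the jaws open and shut (so a half turn about z gives the same grasp; the last joint's range is limited). The gripper opens to 87 mm and grips with 3 to 60 N. Pads are 19 mm wide; open, the fingers measure 117 mm over their backs; the gripper's body (75 mm by 190 mm) begins 51 mm behind the grasp point.
Start: joints at [-79.498, 30.224, 82.088, -0, 67.689, -10.227], TCP at [0.221, -0.585, 0.231] pointing down, gripper open.
Joint ranges: [-176.69, 176.69], [-43.24, 126.21], [12.49, 139.97], [-82, 262], [0, 151.66], [-163.58, 163.58]. Speed limits (degrees/s): [159.86, 159.86, 180, 180, 180, 180].

## Interface

Orientations are given as a 3x3 rotation matrix whose columns are the frame's x, y, z axes.
In Python, from rig import * gives the robot as it stands. The module is installed in compiled form; this text tells all that it offers.
- The arm moves only by the tool arm_command, never from a script. Its argument "commands" is a list of rows, each an object with "translation": the shift along the tool's x, y, z scaled (see below), a list of three; "dr": the turn, a rotation vector about the tool's x, y, z scaled (see below), a list of three; "jaw": the closure, from 0 (fully open) to 1 (shut). In form: [{"translation": [x, y, z], "dr": [ax, ay, az], "jaw": jaw}, ...]. A call has 1 to 12 rows; each row shifts and turns the commanded pose from where the row before left it, along the tool's axes as they then stand; what a row does not reach is not made up. The controller multiplies each number of a shift by 25 mm and each number of a turn by 6 degrees. A row lasts 1/12 s, in which the tool goes at most 41.7 mm and 7.16 degrees, less where a joint would pass 70% of its speed; a pose out of reach is approached as far as the arm can. A call with a number of a shift or a turn outside -1 to 1 is refused whole. A call with a gripper value outside its range is refused whole. The fingers move at their own pace and stop on an object; the grip force is fixed at half the most. Time passes only in rows, so rows that do not move let the fingers close. It gives the time, the measured TCP pose, the force and the opening at its end, in the units of the state.
- read_state(): the state, without advancing time (a new reading comes with each control period).
- capture(name): name is "scene" or "top" or "wrist"; returns (picture, depth): 384x512x3 uint8, red, green, blue; 384x512 float32, m along the optical axis (not along the pixel's ray), 0 where there is no reading.
- camera_model(name): a dict with "intrinsics" (3x3 intrinsics, pixels), "k1" (the pictures are not rectified: a ray, as slopes to the right and down, at radius r is drawn at 1 + k1 r^2 times it, then the intrinsics apply), "pose" (4x4, takes a point from camera to world coordinates); the wrist camera has in their place "mount" (4x4, takes a point from camera to tool coordinates, whose origin is the TCP and whose axes are the flange's). Camera axes: x right, y down, z forward; pixel columns grow to the right and rows downward; lengths in m; the calibration is good to about 2 mm. A picture is of the moment at which its call begins: read the wrist's pose just before it. camera_model takes no time and is no camera call.
- hand_in(): hands the job in, once; it reports no verdict.
The state is a dict: "time_s": time; "joint_positions": joint angles; "qvel": joint speeds; "tau": joint torques, N m; "position": TCP position; "tcp_rot": TCP orientation; "force": force on the tool from outside, world axes, zero at the start; "moment": the same for the moment, N m; "opening": opening from 0.0 (shut) to 1.0 (fully open).
Only numpy, scipy, OpenCV 4.12 (cv2) and the standard library are available. Lean on these libraries where they do the work, as an engineer would, in place of code of your own. Each camera call takes 0.05 s, during which the arm holds its last target.

## Task

Set the swivel saddle, the one with the domed foot, into the dished post of the bench stand so that it sits upright and centred with its channel in line with the stand's fixed saddle, and let go of it. Then lay the muffler, either way round, gently along both saddles, level and about centred between them; drop neither. Leave the flat-footed saddle and the three long bolts where they lie.

Things in the scene. Friction and masses are not known exactly. Their poses are not given: they have to be found in the camera images.
- stand: Steel stand screwed to the bench (does not move): base plate 250 x 90 x 12 mm, long along its own x. At its +x end (75 mm from the middle) a round post carries a dish, open upwards; at its -x end (75 mm from the middle) stands a fixed saddle with a 44 x 84 mm top. Origin: centre of the underside of the base plate, z up.
- dish (a point): Centre of the bottom of the stand's conical dish, 50 mm above the bench; axes as the stand. The wall rises outwards at about 47 degrees to a rim 12.5 mm above this point, 61 mm across outside, about 54 inside. Once the swivel saddle is fully seated, its origin is at this point within about 2 mm; the dome bears on the conical wall, not on the bottom.
- rest_floor (a point): Centre of the channel floor of the stand's fixed saddle, 94 mm above the bench; axes as the stand. The channel runs along the stand's x, is 44 mm long and 70 mm wide between two lips 14 mm high and 7 mm thick.
- mid (a point): Point on the stand half-way between dish and fixed saddle, 75 mm from each, at the height of the fixed saddle's floor; x runs along the stand towards the dish.
- swivel: Loose grey metal saddle, 0.35 kg, upright on the bench. Origin: centre of its underside, z up. Foot: steel dome, sphere radius 28 mm, 51 mm across, 16 high, cut flat (21 mm) below; neck 28 mm across; plate 44 (x) x 84 (y) mm from z 32 to 44. Lips 14 mm high, 7 thick at y = +-38.5 mm make a channel along x, 70 mm wide. Grip the two lipless plate edges, 44 mm apart along x.
- muffler: Rusted steel oval muffler, about 0.6 kg, lying flat on the bench. Shell 220 mm long (its x), 62 mm wide (its y), 44 mm high with half-round sides; a 22 mm pipe stub sticks out 28 mm at the +x end, half-way up. Origin: centre of the underside of the shell, z up. Grip it across its width at the middle. Which end points to the dish does not matter.
- flatfoot: Bystander: flat-footed saddle with the same 44 x 84 mm top as the swivel saddle, 58 mm high, but on a 70 x 84 mm flat rectangular foot instead of a dome. Origin: centre of its underside. It may stand in either of the two places where the swivel saddle may stand.
- bolt_a: Bystander: zinc hex-head bolt about 100 mm long lying on the bench.
- bolt_b: Bystander: a second such bolt.
- bolt_c: Bystander: a third such bolt.
Things that resemble listed ones, but are neither listed nor needed, are in the scene too. Leave any purple or turquoise look-alike of the swivel alone.

How it is judged (in metres and radians):
On the way:
1. the swivel saddle sits upright and centred in the dish, in line with the stand, released, with the muffler not yet on it (horizontal distance between swivel and dish below 0.004 m and z of swivel in the frame of dish between -0.006 and 0.004 m and angle between swivel's own z axis and vertical below 0.14 rad and angle between the x axis of swivel and the x axis of stand, either way round below 0.21 rad and contact force between each of the fingers, muffler and swivel below 0.1 N), for 0.2 s.
At the end, for the whole second after the job is handed in: Swivel saddle in the dish (5 mm sideways, -6 to +4 mm in height, tilt 0.14 rad, channel within 0.21 rad of the stand's x); muffler bearing on both saddles, level to 0.06 rad, in line to 0.12 rad, its origin within 25 mm along, 7 mm across and 5 mm in height of mid; all at rest (horizontal distance between swivel and dish below 0.005 m and z of swivel in the frame of dish between -0.006 and 0.004 m and angle between swivel's own z axis and vertical below 0.14 rad and angle between the x axis of swivel and the x axis of stand, either way round below 0.21 rad and angle between muffler's own z axis and vertical below 0.06 rad and angle between the x axis of muffler and the x axis of stand, either way round below 0.12 rad and x of muffler in the frame of mid between -0.025 and 0.025 m and y of muffler in the frame of mid between -0.007 and 0.007 m and z of muffler in the frame of mid between -0.005 and 0.005 m and contact force between muffler and swivel above 0.4 N and contact force between muffler and stand above 0.4 N and linear speed of each of muffler, swivel below 0.02 m/s); the robot touches nothing.
It fails at once if the muffler is slammed onto the saddles (over 60 N) (contact force between muffler and stand above 60 N or contact force between muffler and swivel above 60 N).
It fails at once if the muffler or the swivel saddle is dropped (moves at over 0.5 m/s while the fingers do not touch it) ((contact force between the fingers and muffler below 0.05 N and linear speed of muffler above 0.5 m/s) or (contact force between the fingers and swivel below 0.05 N and linear speed of swivel above 0.5 m/s)).
It fails at once if the flat-footed saddle or a bolt is moved over 25 mm (distance of any of flatfoot, bolt_a, bolt_b, bolt_c from where it was at the start of the episode above 0.025 m).
It also fails if it takes over 67 s, if anything falls off the work surface, if the arm or the gripper's body presses on something with over 40 N, if the wrist force passes 120 N, or if a joint passes its speed limit or range.

## Working session

There is one attempt and no reset: what is moved stays moved. The work goes in short steps, Python scripts to look and compute and a tool call to move; the robot and the scene stay as the last step left them, time stands still between calls to the robot, and variables do not carry over. Pictures are saved under pics/ and viewed, and the job is handed in when it is done.

Besides the shell and the picture viewer there is one more tool, called after "Emit:" as name(argument=value, ...), one argument or row to a line, values as JSON. arm_command: Moves the arm, as the interface text tells. Its arguments: {"type":"object","properties":{"commands":{"type":"array"}},"required":["commands"]}

```bash
mkdir -p pics; ls; cat > h.py <<'E'
from rig import *
import numpy as np, cv2
def save(n,img): cv2.imwrite('pics/'+n+'.png',img[:,:,::-1])
def pose(name,st=None):
    m=camera_model(name)
    if 'pose' in m: return m,np.array(m['pose'])
    T=np.eye(4);T[:3,:3]=st['tcp_rot'];T[:3,3]=st['position'];return m,T@np.array(m['mount'])
def rays(name,uv,st=None):
    m,T=pose(name,st);K=np.array(m['intrinsics'])
    p=cv2.undistortPoints(np.array(uv,float).reshape(-1,1,2),K,np.array([m['k1'],0,0,0,0.])).reshape(-1,2)
    d=np.c_[p,np.ones(len(p))]
    return T[:3,3],d@T[:3,:3].T
def onplane(name,uv,z,st=None):
    o,d=rays(name,uv,st);return o+d*((z-o[2])/d[:,2])[:,None]
def cloud(name,D,st=None):
    h,w=D.shape;v,u=np.mgrid[:h,:w]
    o,d=rays(name,np.c_[u.ravel(),v.ravel()],st)
    P=o+d*D.ravel()[:,None];P[D.ravel()==0]=np.nan
    return P.reshape(h,w,3)
E
python3 - <<'E'
from h import *
s=read_state();print({k:np.round(v,3).tolist() for k,v in s.items()})
for n in ['scene','top','wrist']:
    s=read_state();p,d=capture(n);save(n+'0',p);np.savez(n+'0.npz',p=p,d=d);print(n,camera_model(n),d.min(),d.max())
E
```

```text
pics
{'time_s': 0.0, 'joint_positions': [-79.499, 30.28, 82.156, 0.0, 67.686, -10.227], 'qvel': [0.027, 0.041, 0.026, 0.019, -0.163, -0.035], 'tau': [-0.0, -44.005, -17.659, 0.063, 0.058, -0.0], 'position': [0.221, -0.584, 0.23], 'tcp_rot': [[0.935, 0.354, -0.0], [0.354, -0.935, 0.002], [0.0, -0.002, -1.0]], 'force': [0.732, 0.099, -0.141], 'moment': [-0.01, -0.069, 0.014], 'opening': 1.005}
scene {'intrinsics': array([[397.91991855,   0.        , 252.6363075 ],
       [  0.        , 397.91991855, 189.80367557],
       [  0.        ,   0.        ,   1.        ]]), 'k1': -0.13412691727544426, 'pose': array([[-0.44410373,  0.63875173, -0.62830575,  1.13954548],
       [ 0.89596712,  0.31359236, -0.31448809,  0.33237202],
       [-0.00384793, -0.70260662, -0.71156808,  0.82730619],
       [ 0.        ,  0.        ,  0.        ,  1.        ]])} 0.0 3.661901
top {'intrinsics': array([[369.78791279,   0.        , 264.65811745],
       [  0.        , 369.78791279, 193.96773423],
       [  0.        ,   0.        ,   1.        ]]), 'k1': 0.012599079478137275, 'pose': array([[ 0.00616601, -0.99133639,  0.1312027 ,  0.37060022],
       [-0.99988197, -0.0042657 ,  0.0147599 ,  0.01958903],
       [-0.01407235, -0.13127823, -0.99124568,  0.93427507],
       [ 0.        ,  0.        ,  0.        ,  1.        ]])} 0.0 1.8603218
wrist {'intrinsics': array([[332.82290752,   0.        , 259.92483595],
       [  0.        , 332.82290752, 188.71595814],
       [  0.        ,   0.        ,   1.        ]]), 'k1': 0.017945024529064494, 'mount': array([[ 1.82220338e-04, -9.69785353e-01, -2.43959700e-01,
         6.62746077e-02],
       [ 9.99999633e-01,  3.80907587e-04, -7.67251015e-04,
         4.54649025e-04],
       [ 8.36994897e-04, -2.43959471e-01,  9.69785067e-01,
        -1.54188375e-01],
       [ 0.00000000e+00,  0.00000000e+00,  0.00000000e+00,
         1.00000000e+00]])} 0.0 1.3720934
```

View pics/scene0.png

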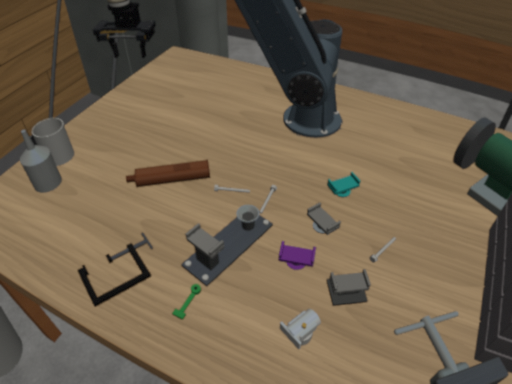

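View pics/top0.png

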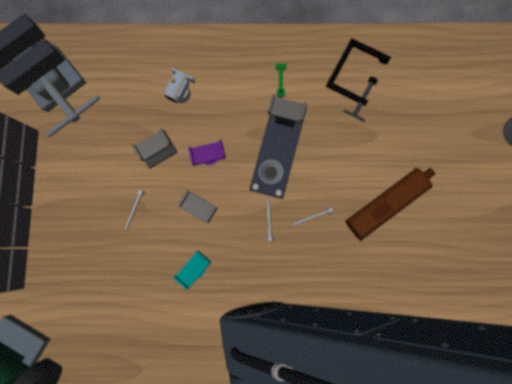

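View pics/wrist0.png

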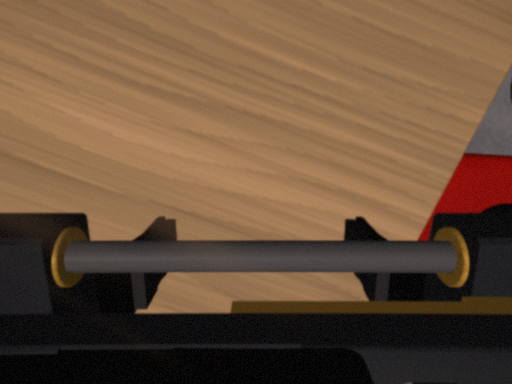

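Candidates in the top view: grey saddle (198,206), dark-grey saddle on a wide foot (155,148), purple (207,152), turquoise (193,270), whitish bracket (180,87). In the scene view, the grey one at (322,218) shows a round foot, so I'll check it in a close crop.

```bash
python3 - <<'E'
from h import *
s=np.load('scene0.npz');t=np.load('top0.npz')
a=cv2.resize(s['p'][165:325,270:410],None,fx=2.8,fy=2.8,interpolation=cv2.INTER_CUBIC)
b=cv2.resize(t['p'][115:235,120:310],None,fx=2,fy=3.0*448/360/ (448/360)*1.244,interpolation=cv2.INTER_CUBIC)
h=min(a.shape[0],b.shape[0]);save('crop1',np.hstack([a[:h],b[:h]]))
b=cv2.resize(t['p'][80:245,235:445],None,fx=3.6,fy=3.6,interpolation=cv2.INTER_CUBIC);save('crop2',b)
P=cloud('top',t['d'])
for u,v in [(198,206),(155,140),(207,152),(193,270),(290,105),(271,173),(388,204),(281,145),(230,230),(268,220),(315,217),(134,210)]:
    print((u,v),np.round(np.nanmedian(P[v-1:v+2,u-1:u+2].reshape(-1,3),0),4))
E
```

```text
(198, 206) [0.4582 0.1939 0.0449]
(155, 140) [0.6228 0.306  0.0437]
(207, 152) [0.5927 0.1759 0.0437]
(193, 270) [0.3061 0.2014 0.0451]
(290, 105) [ 0.6944 -0.0265  0.0933]
(271, 173) [0.539  0.0177 0.0506]
(388, 204) [ 0.4652 -0.2635  0.0452]
(281, 145) [ 0.6193 -0.0077  0.0126]
(230, 230) [ 0.4023  0.1203 -0.0005]
(268, 220) [0.4273 0.0246 0.0091]
(315, 217) [ 0.4362 -0.0937  0.0026]
(134, 210) [0.451  0.3628 0.0077]
```

View pics/crop1.png

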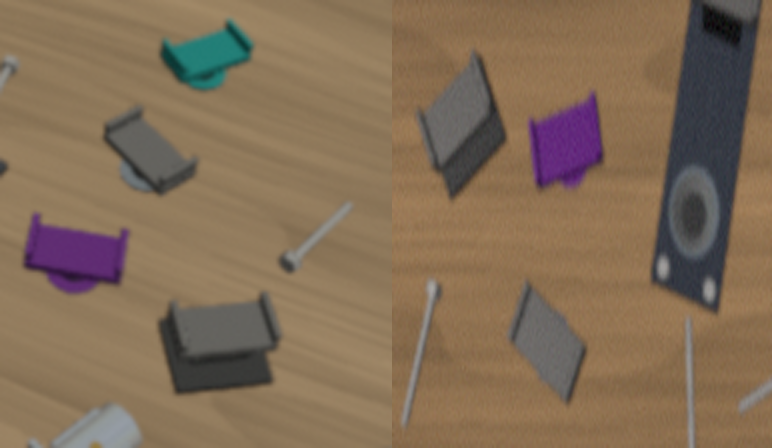

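View pics/crop2.png

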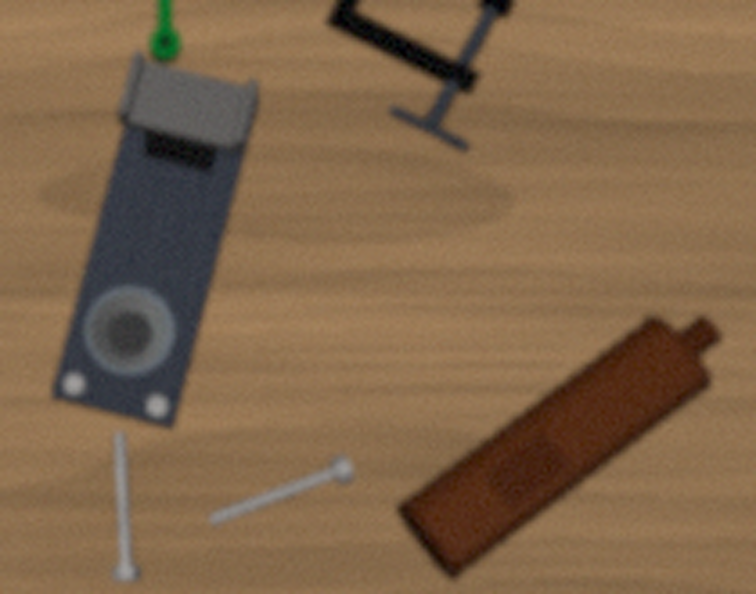

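The crop settles it: grey saddle (198,206) in the top view has a round domed foot and is the swivel. The one at (155,148) is the flatfoot. Next I'll measure.

```bash
cat > meas.py <<'E'
from h import *
def rect(Q):
    r=cv2.minAreaRect((Q[:,:2]*1000).astype(np.float32));b=cv2.boxPoints(r)/1000
    e=[b[1]-b[0],b[2]-b[1]];l=[np.linalg.norm(x) for x in e];L=e[int(np.argmax(l))]
    return b.mean(0),max(l),min(l),np.degrees(np.arctan2(L[1],L[0]))%180
def sel(P,c,r,z0,z1):
    Q=P.reshape(-1,3);Q=Q[~np.isnan(Q[:,0])]
    return Q[(np.hypot(Q[:,0]-c[0],Q[:,1]-c[1])<r)&(Q[:,2]>z0)&(Q[:,2]<z1)]
def circ(Q):
    A=np.c_[2*Q[:,:2],np.ones(len(Q))];x=np.linalg.lstsq(A,(Q[:,:2]**2).sum(1),rcond=None)[0]
    return x[:2],np.sqrt(x[2]+x[0]**2+x[1]**2)
E
python3 - <<'E'
from meas import *
for n in ['top','scene']:
    t=np.load(n+'0.npz');P=cloud(n,t['d']);print(n)
    for nm,c,r,z0,z1 in [('swivel',(.458,.194),.065,.038,.07),('swivel plate',(.458,.194),.065,.038,.05),('muffler',(.465,-.263),.135,.03,.06),('base',(.6,0),.14,.008,.018),('rest',(.69,-.027),.06,.086,.115),('restplate',(.69,-.027),.06,.086,.1)]:
        Q=sel(P,c,r,z0,z1);x=rect(Q);print(nm,len(Q),np.round(x[0],4),np.round(x[1:],4),'mean',np.round(Q.mean(0),4),'z',np.percentile(Q[:,2],[5,50,95]).round(4))
    Q=sel(P,(.539,.018),.04,.056,.07);print('dish',len(Q),circ(Q),Q.mean(0),rect(Q))
E
```

```text
top
swivel 653 [0.4582 0.1957] [8.42000e-02 4.39000e-02 5.96204e+01] mean [0.4585 0.1964 0.0468] z [0.0417 0.0448 0.0587]
swivel plate 526 [0.4568 0.1933] [7.84000e-02 4.39000e-02 5.96204e+01] mean [0.4585 0.1965 0.0443] z [0.0415 0.0443 0.0474]
muffler 2301 [ 0.4733 -0.2761] [2.374000e-01 6.110000e-02 1.268944e+02] mean [ 0.4697 -0.2693  0.0418] z [0.033  0.0429 0.0468]
base 2148 [0.5984 0.0047] [2.72700e-01 9.01000e-02 1.65495e+02] mean [0.5945 0.0042 0.0121] z [0.0094 0.0121 0.0151]
rest 676 [ 0.6866 -0.0183] [8.35000e-02 4.47000e-02 7.57567e+01] mean [ 0.6852 -0.0178  0.096 ] z [0.091  0.0941 0.1084]
restplate 563 [ 0.6866 -0.0187] [8.04000e-02 4.47000e-02 7.56418e+01] mean [ 0.6852 -0.0178  0.0937] z [0.0908 0.0938 0.0963]
dish 245 (array([0.54176592, 0.01906714]), np.float64(0.02529164021611348)) [0.54344849 0.01912998 0.06066014] (array([0.54214394, 0.01896915], dtype=float32), np.float32(0.058953155), np.float32(0.055335566), np.float32(179.73216))
scene
swivel 517 [0.4605 0.1967] [8.65000e-02 4.66000e-02 6.02943e+01] mean [0.4625 0.195  0.0467] z [0.0406 0.0447 0.0582]
swivel plate 404 [0.4607 0.197 ] [8.51000e-02 4.66000e-02 6.02943e+01] mean [0.4627 0.195  0.0441] z [0.0401 0.0443 0.0472]
muffler 1055 [ 0.4788 -0.2735] [2.326000e-01 5.730000e-02 1.268047e+02] mean [ 0.4795 -0.2638  0.0415] z [0.032  0.0429 0.0472]
base 1921 [0.6018 0.0042] [2.784000e-01 9.190000e-02 1.655306e+02] mean [0.6247 0.0074 0.0123] z [0.0095 0.0122 0.0154]
rest 682 [ 0.6899 -0.0185] [8.5600e-02 4.5500e-02 7.5083e+01] mean [ 0.6917 -0.0182  0.0965] z [0.0903 0.0945 0.1084]
restplate 533 [ 0.6905 -0.0168] [8.16000e-02 4.57000e-02 7.45319e+01] mean [ 0.6919 -0.0192  0.0938] z [0.0891 0.0939 0.0972]
dish 163 (array([0.54443955, 0.01887124]), np.float64(0.02568265077837892)) [0.53899556 0.01629767 0.06117112] (array([0.5440366 , 0.01873911], dtype=float32), np.float32(0.059999347), np.float32(0.056532837), np.float32(47.470963))
```

Emit:
arm_command(
  commands=[
    {"translation":[0.9,-0.8,0],"dr":[0,0,0],"jaw":0},
    {"translation":[0.9,-0.8,0],"dr":[0,0,0],"jaw":0},
    {"translation":[0.9,-0.8,0],"dr":[0,0,0],"jaw":0},
    {"translation":[0.9,-0.8,0],"dr":[0,0,0],"jaw":0},
    {"translation":[0.9,-0.8,0],"dr":[0,0,0],"jaw":0},
    {"translation":[0.9,-0.8,0],"dr":[0,0,0],"jaw":0},
    {"translation":[0.9,-0.8,0],"dr":[0,0,0],"jaw":0},
    {"translation":[0.9,-0.8,0],"dr":[0,0,0],"jaw":0},
    {"translation":[0.9,-0.8,0],"dr":[0,0,0],"jaw":0},
    {"translation":[0.9,-0.8,0],"dr":[0,0,0],"jaw":0},
    {"translation":[0.9,-0.8,0],"dr":[0,0,0],"jaw":0},
    {"translation":[0.9,-0.8,0],"dr":[0,0,0],"jaw":0},
  ],
)

```text
time_s: 1.15
position: [0.3891, -0.263, 0.2305]
tcp_rot: [[0.935, 0.354, -0.0], [0.354, -0.935, 0.0], [-0.0, -0.0, -1.0]]
force: [0.6, 0.6, 0.4]
opening: 1.002
```

Emit:
arm_command(
  commands=[
    {"translation":[0.8,-0.9,0],"dr":[0,0,0],"jaw":0},
    {"translation":[0.8,-0.9,0],"dr":[0,0,0],"jaw":0},
    {"translation":[0.8,-0.9,0],"dr":[0,0,0],"jaw":0},
    {"translation":[0.8,-0.9,0],"dr":[0,0,0],"jaw":0},
    {"translation":[0.5,-0.9,0],"dr":[0,0,0],"jaw":0},
    {"translation":[0.5,-0.9,0],"dr":[0,0,0],"jaw":0},
    {"translation":[0.5,-0.9,0],"dr":[0,0,0],"jaw":0},
    {"translation":[0.5,-0.9,0],"dr":[0,0,0],"jaw":0},
    {"translation":[0.5,-0.9,0],"dr":[0,0,0],"jaw":0},
    {"translation":[0.5,-0.9,0],"dr":[0,0,0],"jaw":0},
    {"translation":[0.5,-0.9,0],"dr":[0,0,0],"jaw":0},
    {"translation":[0,0,0],"dr":[0,0,0],"jaw":0},
  ],
)

```text
time_s: 2.15
position: [0.4576, 0.0298, 0.2305]
tcp_rot: [[0.934, 0.358, -0.0], [0.358, -0.934, 0.002], [0.0, -0.002, -1.0]]
force: [-0.2, 0.1, -0.6]
opening: 0.999
```

Emit:
arm_command(
  commands=[
    {"translation":[0,0,0],"dr":[0,0,-0.93],"jaw":0},
    {"translation":[0,0,0],"dr":[0,0,-0.93],"jaw":0},
    {"translation":[0,0,0],"dr":[0,0,-0.93],"jaw":0},
    {"translation":[0,0,0],"dr":[0,0,-0.93],"jaw":0},
    {"translation":[0,0,0],"dr":[0,0,-0.93],"jaw":0},
    {"translation":[0,0,0],"dr":[0,0,-0.93],"jaw":0},
    {"translation":[0,0,0],"dr":[0,0,-0.93],"jaw":0},
    {"translation":[0.95,-0.55,0],"dr":[0,0,0],"jaw":0},
    {"translation":[0.95,-0.55,0],"dr":[0,0,0],"jaw":0},
    {"translation":[0.95,-0.55,0],"dr":[0,0,0],"jaw":0},
    {"translation":[0.95,-0.55,0],"dr":[0,0,0],"jaw":0},
    {"translation":[0.95,-0.55,0],"dr":[0,0,0],"jaw":0},
  ],
)

```text
time_s: 3.15
position: [0.4581, 0.1641, 0.2305]
tcp_rot: [[0.504, 0.864, -0.0], [0.864, -0.504, -0.0], [-0.0, -0.0, -1.0]]
force: [-0.3, 0.4, -1.1]
opening: 1.0
```

Emit:
arm_command(
  commands=[
    {"translation":[0.9,-0.5,0],"dr":[0,0,0],"jaw":0},
    {"translation":[0,0,0],"dr":[0,0,0],"jaw":0},
    {"translation":[0,0,0],"dr":[0,0,0],"jaw":0},
  ],
)

```text
time_s: 3.4
position: [0.4585, 0.1897, 0.2303]
tcp_rot: [[0.501, 0.866, -0.0], [0.866, -0.501, -0.001], [-0.001, 0.0, -1.0]]
force: [0.1, -0.2, 0.2]
opening: 0.996
```

```bash
python3 - <<'E'
from meas import *
s=read_state();p,d=capture('wrist');save('w1',p);np.savez('w1.npz',p=p,d=d)
print(np.round(s['position'],4),np.round(s['tcp_rot'],4).tolist())
P=cloud('wrist',d,s)
for z1 in (.07,.05):
    Q=sel(P,(.459,.196),.065,.038,z1);x=rect(Q);print(len(Q),x,Q.mean(0))
Q=sel(P,(.459,.196),.065,.052,.07);print(rect(Q),Q.mean(0))
E
```

```text
[0.4585 0.1897 0.2303] [[0.5009, 0.8655, -0.0003], [0.8655, -0.5009, -0.0006], [-0.0006, 0.0001, -1.0]]
3549 (array([0.45920315, 0.19701314], dtype=float32), np.float32(0.08338114), np.float32(0.043961592), np.float32(59.86892)) [0.45919514 0.19698038 0.04644344]
2860 (array([0.46074533, 0.19951476], dtype=float32), np.float32(0.07792344), np.float32(0.043624647), np.float32(59.243977)) [0.45905442 0.19669587 0.04388565]
(array([0.45913303, 0.19697389], dtype=float32), np.float32(0.08328676), np.float32(0.043749332), np.float32(59.967957)) [0.46063084 0.19940267 0.05729484]
```

View pics/w1.png

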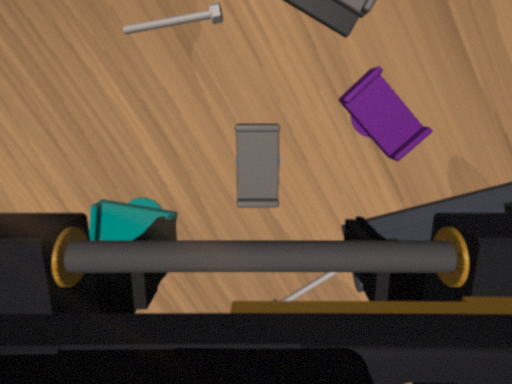

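The wrist view shows the grey swivel at (258,165), square to the jaws. Three views agree on about (0.459, 0.197), and the measured top is 83 x 44 mm. Descending to grip it.

Emit:
arm_command(
  commands=[
    {"translation":[0.26,-0.12,0.9],"dr":[0,0,0],"jaw":0},
    {"translation":[0,0,0.9],"dr":[0,0,0],"jaw":0},
    {"translation":[0,0,0.9],"dr":[0,0,0],"jaw":0},
    {"translation":[0,0,0.9],"dr":[0,0,0],"jaw":0},
    {"translation":[0,0,0.9],"dr":[0,0,0],"jaw":0},
    {"translation":[0,0,0.9],"dr":[0,0,0],"jaw":0},
    {"translation":[0,0,0.9],"dr":[0,0,0],"jaw":0},
    {"translation":[0,0,0.9],"dr":[0,0,0],"jaw":0},
    {"translation":[0,0,0.4],"dr":[0,0,0],"jaw":0},
    {"translation":[0,0,0.4],"dr":[0,0,0],"jaw":0},
    {"translation":[0,0,0],"dr":[0,0,0],"jaw":0},
    {"translation":[0,0,0],"dr":[0,0,0],"jaw":0},
  ],
)

```text
time_s: 4.45
position: [0.4597, 0.1959, 0.0307]
tcp_rot: [[0.504, 0.864, -0.0], [0.864, -0.504, -0.0], [-0.0, 0.0, -1.0]]
force: [0.2, -0.3, 0.3]
opening: 0.997
```

Emit:
arm_command(
  commands=[
    {"translation":[0,0,0],"dr":[0,0,0],"jaw":1},
    {"translation":[0,0,0],"dr":[0,0,0],"jaw":1},
    {"translation":[0,0,0],"dr":[0,0,0],"jaw":1},
    {"translation":[0,0,0],"dr":[0,0,0],"jaw":1},
    {"translation":[0,0,0],"dr":[0,0,0],"jaw":1},
    {"translation":[0,0,0],"dr":[0,0,0],"jaw":1},
    {"translation":[0,0,0],"dr":[0,0,0],"jaw":1},
    {"translation":[0,0,0],"dr":[0,0,0],"jaw":1},
    {"translation":[0,0,0],"dr":[0,0,0],"jaw":1},
  ],
)

```text
time_s: 5.2
position: [0.4593, 0.1964, 0.0306]
tcp_rot: [[0.503, 0.864, -0.0], [0.864, -0.503, 0.0], [0.0, -0.0, -1.0]]
force: [-0.7, 0.6, 0.9]
opening: 0.504
```

Emit:
arm_command(
  commands=[
    {"translation":[0,0,-0.3],"dr":[0,0,0],"jaw":1},
    {"translation":[0,0,-0.7],"dr":[0,0,0],"jaw":1},
    {"translation":[0,0,-0.9],"dr":[0,0,0],"jaw":1},
    {"translation":[0,0,-0.9],"dr":[0,0,0],"jaw":1},
    {"translation":[0,0,-0.9],"dr":[0,0,0],"jaw":1},
    {"translation":[0,0,-0.9],"dr":[0,0,0],"jaw":1},
    {"translation":[0,0,-0.6],"dr":[0,0,0],"jaw":1},
    {"translation":[0,0,0],"dr":[0,0,-0.65],"jaw":1},
    {"translation":[0,0,0],"dr":[0,0,-0.65],"jaw":1},
    {"translation":[0,0,0],"dr":[0,0,-0.65],"jaw":1},
    {"translation":[0,0,0],"dr":[0,0,-0.67],"jaw":1},
    {"translation":[0,0,0],"dr":[0,0,0],"jaw":1},
  ],
)

```text
time_s: 6.2
position: [0.4585, 0.1962, 0.1604]
tcp_rot: [[0.249, 0.969, -0.002], [0.969, -0.249, -0.0], [-0.001, -0.001, -1.0]]
force: [-0.3, 0.3, -4.1]
opening: 0.504
```

Emit:
arm_command(
  commands=[
    {"translation":[-0.5,0.3,0],"dr":[0,0,0],"jaw":1},
    {"translation":[-0.8,0.4,0],"dr":[0,0,0],"jaw":1},
    {"translation":[-0.9,0.5,0],"dr":[0,0,0],"jaw":1},
    {"translation":[-0.9,0.5,0],"dr":[0,0,0],"jaw":1},
    {"translation":[-0.9,0.5,0],"dr":[0,0,0],"jaw":1},
    {"translation":[-0.9,0.5,0],"dr":[0,0,0],"jaw":1},
    {"translation":[-0.9,0.5,0],"dr":[0,0,0],"jaw":1},
    {"translation":[-0.9,0.5,0],"dr":[0,0,0],"jaw":1},
    {"translation":[-0.9,0.5,0],"dr":[0,0,0],"jaw":1},
    {"translation":[-0.9,0.5,0],"dr":[0,0,0],"jaw":1},
    {"translation":[-0.7,0.3,0],"dr":[0,0,0],"jaw":1},
    {"translation":[0,0,0],"dr":[0,0,0],"jaw":1},
  ],
)

```text
time_s: 7.2
position: [0.5243, -0.0615, 0.1606]
tcp_rot: [[0.255, 0.967, 0.002], [0.967, -0.255, -0.002], [-0.002, 0.003, -1.0]]
force: [0.0, 0.3, -3.4]
opening: 0.503
```

```bash
python3 - <<'E'
from meas import *
s=read_state();p,d=capture('wrist');save('w2',p);np.savez('w2.npz',p=p,d=d)
print(np.round(s['position'],4),np.round(s['tcp_rot'],4).tolist(),s['force'],s['opening'])
P=cloud('wrist',d,s)
Q=sel(P,(.543,.019),.04,.056,.07);print(len(Q),circ(Q),Q.mean(0),rect(Q))
Q=sel(P,(.688,-.018),.06,.086,.115);print(len(Q),rect(Q))
E
```

```text
[ 0.5243 -0.0615  0.1606] [[0.2552, 0.9669, 0.0021], [0.9669, -0.2552, -0.0023], [-0.0017, 0.0027, -1.0]] [ 0.03290803  0.34922909 -3.42501021] 0.503006177220088
2980 (array([0.54276231, 0.01932111]), np.float64(0.02533223195841226)) [0.54326669 0.02076269 0.06052723] (array([0.5427872 , 0.01927666], dtype=float32), np.float32(0.058751848), np.float32(0.05852126), np.float32(142.19519))
8349 (array([ 0.6845497 , -0.01761243], dtype=float32), np.float32(0.08375792), np.float32(0.03922547), np.float32(75.675804))
```

View pics/w2.png

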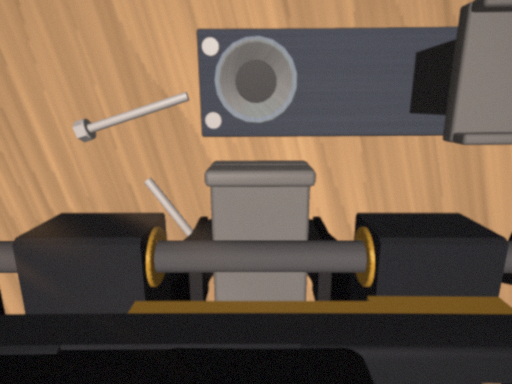

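Dish ring is at (256,80) in the wrist view, centre (0.5428, 0.0193), and the held saddle is square to the stand. Moving over it and lowering.

Emit:
arm_command(
  commands=[
    {"translation":[0.5,-0.1,0],"dr":[0,0,0],"jaw":1},
    {"translation":[0.8,0,0],"dr":[0,0,0],"jaw":1},
    {"translation":[0.8,0,0],"dr":[0,0,0],"jaw":1},
    {"translation":[0.8,0,0],"dr":[0,0,0],"jaw":1},
    {"translation":[0.4,0,0],"dr":[0,0,0],"jaw":1},
    {"translation":[0,0,0],"dr":[0,0,0],"jaw":1},
    {"translation":[0,0,0.6],"dr":[0,0,0],"jaw":1},
    {"translation":[0,0,0.7],"dr":[0,0,0],"jaw":1},
    {"translation":[0,0,0.6],"dr":[0,0,0],"jaw":1},
    {"translation":[0,0,0.5],"dr":[0,0,0],"jaw":1},
    {"translation":[0,0,0.3],"dr":[0,0,0],"jaw":1},
    {"translation":[0,0,0],"dr":[0,0,0],"jaw":1},
  ],
)

```text
time_s: 8.25
position: [0.5395, 0.023, 0.0915]
tcp_rot: [[0.25, 0.968, -0.004], [0.968, -0.25, 0.0], [-0.001, -0.004, -1.0]]
force: [-0.2, 0.2, -3.4]
opening: 0.501
```

```bash
python3 - <<'E'
from h import *
s=read_state();print({k:np.round(v,4).tolist() for k,v in s.items() if k in('position','tcp_rot','force')})
p,d=capture('scene');save('s3',cv2.resize(p[140:320,150:350],None,fx=3.3,fy=3.3,interpolation=cv2.INTER_CUBIC))
E
```

```text
{'position': [0.5395, 0.023, 0.0915], 'tcp_rot': [[0.2503, 0.9682, -0.0041], [0.9682, -0.2503, 0.0004], [-0.0006, -0.0041, -1.0]], 'force': [-0.1863, 0.1761, -3.412]}
```

View pics/s3.png

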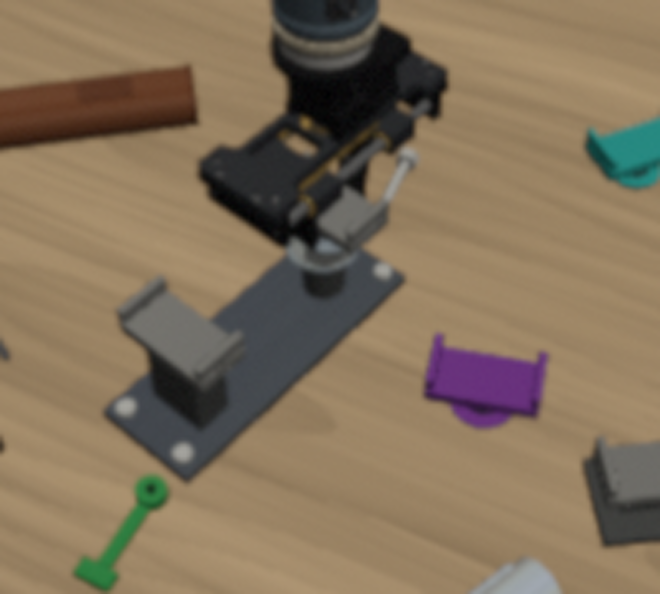

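Emit:
arm_command(
  commands=[
    {"translation":[0,0,0],"dr":[0,0,0],"jaw":1},
    {"translation":[0,0,0],"dr":[0,0,0],"jaw":1},
  ],
)

```text
time_s: 8.47
position: [0.5418, 0.0227, 0.0939]
tcp_rot: [[0.25, 0.968, 0.002], [0.968, -0.25, -0.0], [0.0, 0.002, -1.0]]
force: [0.1, 0.6, -3.5]
opening: 0.5
```

Emit:
arm_command(
  commands=[
    {"translation":[0,0,0],"dr":[0,0,0],"jaw":1},
  ],
)

```text
time_s: 8.55
position: [0.5417, 0.0228, 0.0939]
tcp_rot: [[0.25, 0.968, 0.002], [0.968, -0.25, -0.0], [0.0, 0.002, -1.0]]
force: [-0.2, -0.2, -4.1]
opening: 0.5
```

Emit:
arm_command(
  commands=[
    {"translation":[-0.12,0.08,0],"dr":[0,0,0],"jaw":1},
    {"translation":[0,0,0],"dr":[0,0,0],"jaw":1},
    {"translation":[0,0,0],"dr":[0,0,0],"jaw":1},
    {"translation":[0,0,0.1],"dr":[0,0,0],"jaw":1},
    {"translation":[0,0,0.1],"dr":[0,0,0],"jaw":1},
    {"translation":[0,0,0.1],"dr":[0,0,0],"jaw":1},
    {"translation":[0,0,0.05],"dr":[0,0,0],"jaw":1},
    {"translation":[0,0,0],"dr":[0,0,0],"jaw":1},
    {"translation":[0,0,0],"dr":[0,0,0],"jaw":1},
    {"translation":[0,0,0],"dr":[0,0,0],"jaw":1},
  ],
)

```text
time_s: 9.38
position: [0.5423, 0.0195, 0.0842]
tcp_rot: [[0.25, 0.968, -0.0], [0.968, -0.25, 0.0], [0.0, -0.0, -1.0]]
force: [0.1, 0.1, -3.2]
opening: 0.5
```

```bash
python3 - <<'E'
from meas import *
s=read_state();print({k:np.round(v,4).tolist() for k,v in s.items() if k in('position','tcp_rot','force')})
p,d=capture('wrist');save('w4',p)
P=cloud('wrist',d,s)
Q=sel(P,(.543,.019),.07,.08,.13);print(len(Q),rect(Q),np.percentile(Q[:,2],[5,50,95]))
E
```

```text
{'position': [0.5423, 0.0195, 0.0842], 'tcp_rot': [[0.2502, 0.9682, -0.0001], [0.9682, -0.2502, 0.0], [0.0, -0.0001, -1.0]], 'force': [0.0634, 0.1248, -3.2116]}
12793 (array([0.5445339 , 0.02790566], dtype=float32), np.float32(0.06717706), np.float32(0.06414783), np.float32(74.613464)) [0.09458687 0.09780438 0.12516407]
```

View pics/w4.png

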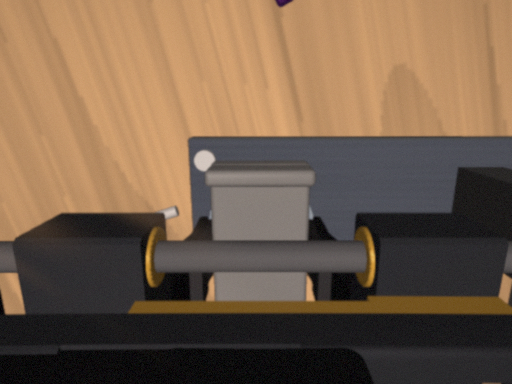

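Emit:
arm_command(
  commands=[
    {"translation":[0,0,0.06],"dr":[0,0,0],"jaw":1},
    {"translation":[0,0,0.04],"dr":[0,0,0],"jaw":1},
    {"translation":[0,0,0],"dr":[0,0,0],"jaw":1},
    {"translation":[0,0,0],"dr":[0,0,0],"jaw":1},
  ],
)

```text
time_s: 9.77
position: [0.5424, 0.0195, 0.0818]
tcp_rot: [[0.25, 0.968, 0.0], [0.968, -0.25, -0.0], [0.0, 0.0, -1.0]]
force: [0.3, 0.1, -3.5]
opening: 0.499
```

Emit:
arm_command(
  commands=[
    {"translation":[0,0,0.04],"dr":[0,0,0],"jaw":1},
    {"translation":[0,0,0],"dr":[0,0,0],"jaw":1},
    {"translation":[0,0,0],"dr":[0,0,0],"jaw":1},
  ],
)

```text
time_s: 10.02
position: [0.5428, 0.0195, 0.0813]
tcp_rot: [[0.25, 0.968, 0.001], [0.968, -0.25, -0.0], [0.0, 0.001, -1.0]]
force: [-0.2, -0.3, 1.6]
opening: 0.498
```

Emit:
arm_command(
  commands=[
    {"translation":[0,0,0.02],"dr":[0,0,0],"jaw":1},
    {"translation":[0,0,0],"dr":[0,0,0],"jaw":1},
    {"translation":[0,0,0],"dr":[0,0,0],"jaw":0.45},
    {"translation":[0,0,0],"dr":[0,0,0],"jaw":0.4},
    {"translation":[0,0,0],"dr":[0,0,0],"jaw":0.3},
    {"translation":[0,0,0],"dr":[0,0,0],"jaw":0.15},
    {"translation":[0,0,0],"dr":[0,0,0],"jaw":0},
    {"translation":[0,0,0],"dr":[0,0,0],"jaw":0},
    {"translation":[0,0,0],"dr":[0,0,0],"jaw":0},
    {"translation":[0,0,0],"dr":[0,0,0],"jaw":0},
  ],
)

```text
time_s: 10.85
position: [0.5423, 0.0195, 0.0802]
tcp_rot: [[0.25, 0.968, -0.0], [0.968, -0.25, 0.0], [-0.0, -0.0, -1.0]]
force: [0.0, 0.8, 0.1]
opening: 0.952
```

Emit:
arm_command(
  commands=[
    {"translation":[0,0,-0.4],"dr":[0,0,0],"jaw":0},
    {"translation":[0,0,-0.8],"dr":[0,0,0],"jaw":0},
    {"translation":[0,0,-0.9],"dr":[0,0,0],"jaw":0},
    {"translation":[0,0,-0.9],"dr":[0,0,0],"jaw":0},
    {"translation":[0,0,-0.9],"dr":[0,0,0],"jaw":0},
    {"translation":[0,0,-0.9],"dr":[0,0,0],"jaw":0},
    {"translation":[0,0,-0.9],"dr":[0,0,0],"jaw":0},
    {"translation":[-0.5,0,-0.5],"dr":[0,0,0],"jaw":0},
    {"translation":[-0.5,0.5,0],"dr":[0,0,0],"jaw":0},
    {"translation":[0,0,0],"dr":[0,0,0],"jaw":0},
    {"translation":[0,0,0],"dr":[0,0,0],"jaw":0},
    {"translation":[0,0,0],"dr":[0,0,0],"jaw":0},
  ],
)

```text
time_s: 11.85
position: [0.5474, -0.0079, 0.2341]
tcp_rot: [[0.251, 0.968, -0.003], [0.968, -0.251, 0.001], [0.0, -0.003, -1.0]]
force: [0.1, -0.3, 0.2]
opening: 1.001
```

```bash
python3 - <<'E'
from meas import *
s=read_state();print({k:np.round(v,4).tolist() for k,v in s.items() if k in('position','tcp_rot','force')})
p,d=capture('wrist');save('w5',p);np.savez('w5.npz',p=p,d=d)
P=cloud('wrist',d,s)
def plane(Q):
    c=np.median(Q,0);return np.linalg.lstsq(np.c_[Q[:,:2]-c[:2],np.ones(len(Q))],Q[:,2],rcond=None)[0]
Q=sel(P,(.543,.019),.065,.086,.13);print('swivel',len(Q),rect(Q),np.percentile(Q[:,2],[5,50,95]))
Q=sel(P,(.543,.019),.025,.086,.105);print('floor slope,z',plane(Q))
Q=sel(P,(.688,-.018),.06,.086,.115);print('rest',len(Q),rect(Q))
Q=sel(P,(.688,-.018),.02,.086,.105);print(plane(Q))
Q=sel(P,(.6,0),.15,.008,.018);print('base',rect(Q))
E
```

```text
{'position': [0.5474, -0.0079, 0.2341], 'tcp_rot': [[0.2511, 0.968, -0.0028], [0.968, -0.2511, 0.001], [0.0003, -0.0029, -1.0]], 'force': [0.0945, -0.2853, 0.2478]}
swivel 4854 (array([0.5427239 , 0.01979773], dtype=float32), np.float32(0.08249599), np.float32(0.04412597), np.float32(75.45083)) [0.09343835 0.09480023 0.10876091]
floor slope,z [-0.00941641 -0.00114974  0.09458044]
rest 5238 (array([ 0.6875645 , -0.01826527], dtype=float32), np.float32(0.08291898), np.float32(0.044754334), np.float32(75.11202))
[0.00339572 0.00327131 0.09396279]
base (array([0.5961676 , 0.00621959], dtype=float32), np.float32(0.2880838), np.float32(0.08892767), np.float32(165.43854))
```

View pics/w5.png

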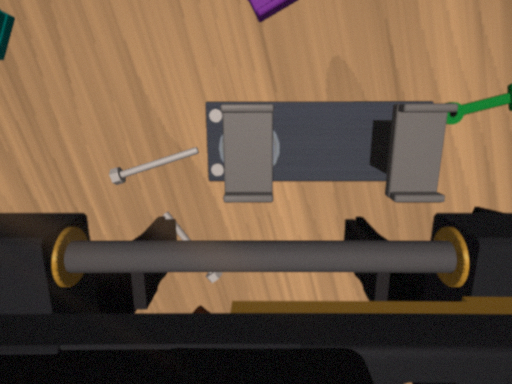

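Swivel is seated at (248,152) in the wrist view: upright to about 0.01 rad, floor at 94.6 mm, in line with the stand. Now the muffler.

```bash
python3 - <<'E'
from meas import *
for n in ['top','scene']:
    t=np.load(n+'0.npz');P=cloud(n,t['d'])
    for z0 in (.037,.039):
        Q=sel(P,(.475,-.272),.15,z0,.06);print(n,rect(Q),Q.mean(0))
E
```

```text
top (array([ 0.46983323, -0.2704264 ], dtype=float32), np.float32(0.22407812), np.float32(0.055763878), np.float32(126.513535)) [ 0.46882678 -0.26899437  0.04315889]
top (array([ 0.46941775, -0.27066857], dtype=float32), np.float32(0.2240787), np.float32(0.051511914), np.float32(126.862114)) [ 0.468937   -0.26942279  0.04361121]
scene (array([ 0.4734222 , -0.26815137], dtype=float32), np.float32(0.21740484), np.float32(0.05437615), np.float32(125.59136)) [ 0.47573498 -0.26474902  0.04336391]
scene (array([ 0.47190312, -0.26894656], dtype=float32), np.float32(0.21688153), np.float32(0.052046645), np.float32(127.17274)) [ 0.47458994 -0.26573265  0.04388109]
```

Emit:
arm_command(
  commands=[
    {"translation":[-0.9,-0.03,0],"dr":[0,0,0],"jaw":0},
    {"translation":[-0.9,-0.03,0],"dr":[0,0,0],"jaw":0},
    {"translation":[-0.9,-0.03,0],"dr":[0,0,0],"jaw":0},
    {"translation":[-0.9,-0.03,0],"dr":[0,0,0],"jaw":0},
    {"translation":[-0.9,-0.03,0],"dr":[0,0,0],"jaw":0},
    {"translation":[-0.9,-0.03,0],"dr":[0,0,0],"jaw":0},
    {"translation":[-0.9,-0.03,0],"dr":[0,0,0],"jaw":0},
    {"translation":[-0.9,-0.03,0],"dr":[0,0,0],"jaw":0},
    {"translation":[-0.9,-0.03,0],"dr":[0,0,0],"jaw":0},
    {"translation":[-0.9,-0.03,0],"dr":[0,0,0],"jaw":0},
    {"translation":[-0.9,-0.03,0],"dr":[0,0,0],"jaw":0},
    {"translation":[-0.9,-0.03,0],"dr":[0,0,0],"jaw":0},
  ],
)

```text
time_s: 12.9
position: [0.4711, -0.2671, 0.2342]
tcp_rot: [[0.25, 0.968, -0.002], [0.968, -0.25, 0.002], [0.001, -0.002, -1.0]]
force: [0.2, -0.1, -0.3]
opening: 1.0
```

Emit:
arm_command(
  commands=[
    {"translation":[0,0,0],"dr":[0,0,-0.95],"jaw":0},
    {"translation":[0,0,0],"dr":[0,0,-0.95],"jaw":0},
    {"translation":[0,0,0],"dr":[0,0,-0.95],"jaw":0},
    {"translation":[0,0,0],"dr":[0,0,-0.95],"jaw":0},
    {"translation":[0,0,0],"dr":[0,0,-0.95],"jaw":0},
    {"translation":[0,0,0],"dr":[0,0,-0.95],"jaw":0},
    {"translation":[0,0,0],"dr":[0,0,-0.95],"jaw":0},
    {"translation":[0,0,0],"dr":[0,0,-0.95],"jaw":0},
    {"translation":[0,0,0],"dr":[0,0,-0.93],"jaw":0},
    {"translation":[0,0,0],"dr":[0,0,0],"jaw":0},
    {"translation":[0,0,0],"dr":[0,0,0],"jaw":0},
    {"translation":[0,0,0],"dr":[0,0,0],"jaw":0},
  ],
)

```text
time_s: 13.9
position: [0.4717, -0.2665, 0.2347]
tcp_rot: [[-0.596, 0.803, -0.001], [0.803, 0.596, 0.001], [0.001, -0.0, -1.0]]
force: [0.5, -0.7, -1.1]
opening: 1.0
```

```bash
python3 - <<'E'
from meas import *
s=read_state();print({k:np.round(v,4).tolist() for k,v in s.items() if k in('position','tcp_rot','force')})
p,d=capture('wrist');save('w6',p);np.savez('w6.npz',p=p,d=d)
P=cloud('wrist',d,s)
for z0 in (.02,.037,.04):
    Q=sel(P,(.471,-.27),.15,z0,.06);print(rect(Q))
E
```

```text
{'position': [0.4717, -0.2665, 0.2347], 'tcp_rot': [[-0.596, 0.803, -0.001], [0.803, 0.596, 0.001], [0.0014, -0.0002, -1.0]], 'force': [0.5436, -0.7368, -1.1365]}
(array([ 0.47869253, -0.28164005], dtype=float32), np.float32(0.24799362), np.float32(0.061975557), np.float32(126.81891))
(array([ 0.46055973, -0.25769776], dtype=float32), np.float32(0.18787956), np.float32(0.052180517), np.float32(126.58641))
(array([ 0.46054438, -0.257186  ], dtype=float32), np.float32(0.18713869), np.float32(0.04659134), np.float32(127.066025))
```

View pics/w6.png

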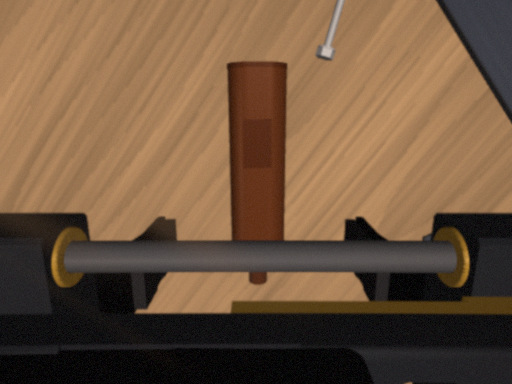

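Muffler lies along the image column 258, with the stub at the bottom (258,280). Full length measures 248 mm and width 62 mm, so the shell centre is (0.4703, -0.2704). Descending.

Emit:
arm_command(
  commands=[
    {"translation":[-0.09,-0.14,0.9],"dr":[0,0,0],"jaw":0},
    {"translation":[0,0,0.9],"dr":[0,0,0],"jaw":0},
    {"translation":[0,0,0.9],"dr":[0,0,0],"jaw":0},
    {"translation":[0,0,0.9],"dr":[0,0,0],"jaw":0},
    {"translation":[0,0,0.9],"dr":[0,0,0],"jaw":0},
    {"translation":[0,0,0.9],"dr":[0,0,0],"jaw":0},
    {"translation":[0,0,0.9],"dr":[0,0,0],"jaw":0},
    {"translation":[0,0,0.9],"dr":[0,0,0],"jaw":0},
    {"translation":[0,0,0.8],"dr":[0,0,0],"jaw":0},
    {"translation":[0,0,0.4],"dr":[0,0,0],"jaw":0},
    {"translation":[0,0,0.2],"dr":[0,0,0],"jaw":0},
    {"translation":[0,0,0],"dr":[0,0,0],"jaw":0},
  ],
)

```text
time_s: 14.95
position: [0.4701, -0.2706, 0.0195]
tcp_rot: [[-0.597, 0.802, -0.001], [0.802, 0.597, 0.001], [0.002, -0.0, -1.0]]
force: [-1.3, 0.8, 0.3]
opening: 0.998
```

Emit:
arm_command(
  commands=[
    {"translation":[0,0,0],"dr":[0,0,0],"jaw":0},
    {"translation":[0,0,0],"dr":[0,0,0],"jaw":0},
  ],
)

```text
time_s: 15.12
position: [0.4711, -0.2715, 0.0214]
tcp_rot: [[-0.597, 0.802, 0.002], [0.802, 0.597, -0.001], [-0.002, 0.0, -1.0]]
force: [-0.1, -0.8, 0.7]
opening: 1.002
```

Emit:
arm_command(
  commands=[
    {"translation":[0,0,0.2],"dr":[0,0,0],"jaw":0},
    {"translation":[0,0,0.14],"dr":[0,0,0],"jaw":0},
    {"translation":[0,0,0],"dr":[0,0,0],"jaw":0},
    {"translation":[0,0,0],"dr":[0,0,0],"jaw":0},
    {"translation":[0,0,0],"dr":[0,0,0],"jaw":1},
    {"translation":[0,0,0],"dr":[0,0,0],"jaw":1},
    {"translation":[0,0,0],"dr":[0,0,0],"jaw":1},
    {"translation":[0,0,0],"dr":[0,0,0],"jaw":1},
    {"translation":[0,0,0],"dr":[0,0,0],"jaw":1},
    {"translation":[0,0,0],"dr":[0,0,0],"jaw":1},
    {"translation":[0,0,0],"dr":[0,0,0],"jaw":1},
  ],
)

```text
time_s: 16.03
position: [0.4706, -0.2708, 0.0119]
tcp_rot: [[-0.597, 0.802, 0.0], [0.802, 0.597, -0.0], [-0.0, 0.0, -1.0]]
force: [1.5, 0.8, 0.6]
opening: 0.701
```

Emit:
arm_command(
  commands=[
    {"translation":[0,0,-0.2],"dr":[0,0,0],"jaw":1},
    {"translation":[0,0,-0.5],"dr":[0,0,0],"jaw":1},
    {"translation":[0,0,-0.8],"dr":[0,0,0],"jaw":1},
    {"translation":[0,0,-0.9],"dr":[0,0,0],"jaw":1},
    {"translation":[0,0,-0.9],"dr":[0,0,0],"jaw":1},
    {"translation":[0,0,-0.9],"dr":[0,0,0],"jaw":1},
    {"translation":[0,0,-0.9],"dr":[0,0,0],"jaw":1},
    {"translation":[0,0,-0.9],"dr":[0,0,0],"jaw":1},
    {"translation":[0,0,-0.9],"dr":[0,0,0],"jaw":1},
    {"translation":[0,0,-0.5],"dr":[0,0,0],"jaw":1},
    {"translation":[0,0,0],"dr":[0,0,0],"jaw":1},
    {"translation":[0,0,0],"dr":[0,0,0],"jaw":1},
  ],
)

```text
time_s: 17.03
position: [0.4696, -0.2703, 0.1963]
tcp_rot: [[-0.598, 0.802, -0.001], [0.802, 0.598, 0.001], [0.001, -0.0, -1.0]]
force: [0.3, 0.4, -7.6]
opening: 0.704
```

Emit:
arm_command(
  commands=[
    {"translation":[0,0,0],"dr":[0,0,-0.4],"jaw":1},
    {"translation":[0,0,0],"dr":[0,0,-0.7],"jaw":1},
    {"translation":[0,0,0],"dr":[0,0,-0.8],"jaw":1},
    {"translation":[0,0,0],"dr":[0,0,-0.8],"jaw":1},
    {"translation":[0,0,0],"dr":[0,0,-0.8],"jaw":1},
    {"translation":[0,0,0],"dr":[0,0,-0.8],"jaw":1},
    {"translation":[0,0,0],"dr":[0,0,-0.8],"jaw":1},
    {"translation":[0,0,0],"dr":[0,0,-0.8],"jaw":1},
    {"translation":[0,0,0],"dr":[0,0,-0.5],"jaw":1},
    {"translation":[0,0,0],"dr":[0,0,0],"jaw":1},
    {"translation":[0,0,0],"dr":[0,0,0],"jaw":1},
    {"translation":[0,0,0],"dr":[0,0,0],"jaw":1},
  ],
)

```text
time_s: 18.03
position: [0.4696, -0.2703, 0.1955]
tcp_rot: [[-0.966, 0.259, -0.002], [0.259, 0.966, 0.002], [0.003, 0.001, -1.0]]
force: [0.8, -0.1, -7.5]
opening: 0.708
```

```bash
python3 - <<'E'
from meas import *
s=read_state();R=np.array(s['tcp_rot']);print({k:np.round(v,4).tolist() for k,v in s.items() if k in('position','tcp_rot','force','opening','moment')})
print('yaw y',np.degrees(np.arctan2(R[1,1],R[0,1])),'to mid, tool axes mm',R.T@(np.array([.6152,.0008,s['position'][2]])-s['position'])*1000)
p,d=capture('scene');save('s7',p)
P=cloud('scene',d);Q=sel(P,s['position'][:2],.15,s['position'][2]-.02,s['position'][2]+.04);
E
```

```text
{'position': [0.4696, -0.2703, 0.1955], 'tcp_rot': [[-0.966, 0.2585, -0.0023], [0.2585, 0.966, 0.002], [0.0027, 0.0014, -1.0]], 'force': [0.8064, -0.1458, -7.453], 'moment': [0.0733, -0.098, -0.0032], 'opening': 0.7078}
yaw y 75.0174374296942 to mid, tool axes mm [-7.05571591e+01  2.99473492e+02  2.15806071e-01]
```

View pics/s7.png

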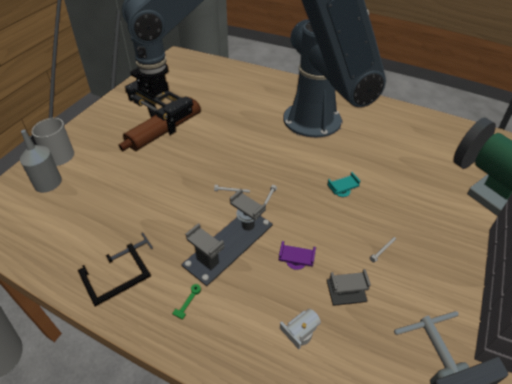

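Emit:
arm_command(
  commands=[
    {"translation":[-0.1,0.4,0],"dr":[0,0,0],"jaw":1},
    {"translation":[-0.2,0.8,0],"dr":[0,0,0],"jaw":1},
    {"translation":[-0.22,0.9,0],"dr":[0,0,0],"jaw":1},
    {"translation":[-0.22,0.9,0],"dr":[0,0,0],"jaw":1},
    {"translation":[-0.22,0.9,0],"dr":[0,0,0],"jaw":1},
    {"translation":[-0.22,0.9,0],"dr":[0,0,0],"jaw":1},
    {"translation":[-0.22,0.9,0],"dr":[0,0,0],"jaw":1},
    {"translation":[-0.22,0.9,0],"dr":[0,0,0],"jaw":1},
    {"translation":[-0.22,0.9,0],"dr":[0,0,0],"jaw":1},
    {"translation":[-0.22,0.9,0],"dr":[0,0,0],"jaw":1},
    {"translation":[-0.22,0.9,0],"dr":[0,0,0],"jaw":1},
    {"translation":[-0.22,0.9,0],"dr":[0,0,0],"jaw":1},
  ],
)

```text
time_s: 19.08
position: [0.5966, -0.0385, 0.1965]
tcp_rot: [[-0.966, 0.258, -0.001], [0.258, 0.966, 0.001], [0.001, 0.0, -1.0]]
force: [0.6, -0.0, -7.6]
opening: 0.703
```

Emit:
arm_command(
  commands=[
    {"translation":[-0.22,0.9,0],"dr":[0,0,0],"jaw":1},
    {"translation":[-0.15,0.6,0],"dr":[0,0,0],"jaw":1},
    {"translation":[-0.1,0.3,0],"dr":[0,0,0],"jaw":1},
    {"translation":[0,0,0],"dr":[0,0,0],"jaw":1},
    {"translation":[0,0,0],"dr":[0,0,0],"jaw":1},
    {"translation":[0,0,0],"dr":[0,0,0],"jaw":1},
    {"translation":[0,0,0],"dr":[0,0,0],"jaw":1},
    {"translation":[0,0,0],"dr":[0,0,0],"jaw":1},
  ],
)

```text
time_s: 19.75
position: [0.6189, -0.0012, 0.1968]
tcp_rot: [[-0.966, 0.259, -0.0], [0.259, 0.966, -0.0], [0.0, -0.0, -1.0]]
force: [0.6, 0.0, -6.8]
opening: 0.709
```

```bash
python3 - <<'E'
from meas import *
s=read_state();R=np.array(s['tcp_rot']);print({k:np.round(v,4).tolist() for k,v in s.items() if k in('position','tcp_rot','force','opening','moment')})
print('yaw y',np.degrees(np.arctan2(R[1,1],R[0,1])),'to mid, tool axes mm',R.T@(np.array([.6152,.0008,s['position'][2]])-s['position'])*1000)
p,d=capture('wrist');save('w8',p)
P=cloud('wrist',d,s);z=s['position'][2]
Q=sel(P,s['position'][:2],.16,z-.02,z+.02);r=rect(Q);print(r)
Q=sel(P,(.543,.019),.065,.086,.115);print('swivel',len(Q),rect(Q))
E
```

```text
{'position': [0.6189, -0.0012, 0.1968], 'tcp_rot': [[-0.9659, 0.2588, -0.0004], [0.2588, 0.9659, -0.0002], [0.0004, -0.0003, -1.0]], 'force': [0.6224, 0.0198, -6.7979], 'moment': [0.0851, -0.1659, -0.0009], 'opening': 0.7092}
yaw y 74.99836048210761 to mid, tool axes mm [4.12564861e+00 1.00276386e+00 1.12480762e-03]
(array([0.57976174, 0.00861135], dtype=float32), np.float32(0.12807144), np.float32(0.08124138), np.float32(164.96248))
swivel 0 (array([0., 0.], dtype=float32), np.float32(0.0), np.float32(0.0), np.float32(0.0))
```

View pics/w8.png

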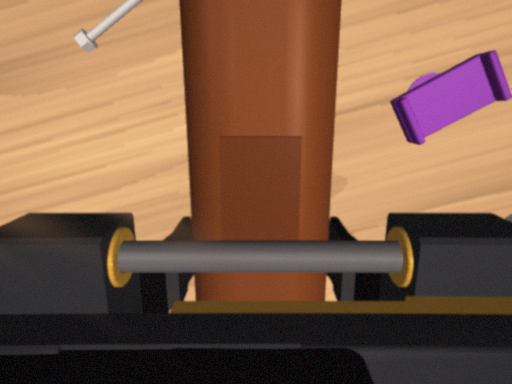

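```bash
python3 - <<'E'
from meas import *
s=read_state();R=np.array(s['tcp_rot']);p,d=capture('wrist')
P=cloud('wrist',d,s)
v,u=np.mgrid[:384,:512];m=(v<125)&(abs(u-260)<25);Q=P[m];Q=Q[~np.isnan(Q[:,0])]
T=(Q-s['position'])@R
print(np.linalg.lstsq(np.c_[T[:,0],T[:,1],np.ones(len(T))],T[:,2],rcond=None)[0],T[:,0].min(),T[:,0].max())
E
```

```text
[-0.00069102 -0.00052402 -0.03213072] 0.059518754075316434 0.10028364428179343
```

The held muffler is level (slope under 0.001), and its underside is 12 mm below the TCP. Lowering to just above the saddles.

Emit:
arm_command(
  commands=[
    {"translation":[0.16,0.04,0],"dr":[0,0,-0.06],"jaw":1},
    {"translation":[0,0,0],"dr":[0,0,0],"jaw":1},
    {"translation":[0,0,0.4],"dr":[0,0,0],"jaw":1},
    {"translation":[0,0,0.7],"dr":[0,0,0],"jaw":1},
    {"translation":[0,0,0.8],"dr":[0,0,0],"jaw":1},
    {"translation":[0,0,0.7],"dr":[0,0,0],"jaw":1},
    {"translation":[0,0,0.5],"dr":[0,0,0],"jaw":1},
    {"translation":[0,0,0.2],"dr":[0,0,0],"jaw":1},
    {"translation":[0,0,0],"dr":[0,0,0],"jaw":1},
    {"translation":[0,0,0],"dr":[0,0,0],"jaw":1},
    {"translation":[0,0,0],"dr":[0,0,0],"jaw":1},
    {"translation":[0,0,0],"dr":[0,0,0],"jaw":1},
  ],
)

```text
time_s: 20.85
position: [0.6167, 0.0018, 0.1155]
tcp_rot: [[-0.968, 0.251, 0.003], [0.251, 0.968, -0.0], [-0.003, 0.0, -1.0]]
force: [0.3, -0.6, -7.4]
opening: 0.705
```

```bash
python3 - <<'E'
from h import *
s=read_state();R=np.array(s['tcp_rot']);print({k:np.round(v,4).tolist() for k,v in s.items() if k in('position','force','opening','moment')})
print('yaw y',np.degrees(np.arctan2(R[1,1],R[0,1])),'to mid, tool axes mm',R.T@(np.array([.6152,.0008,s['position'][2]])-s['position'])*1000)
p,d=capture('scene');save('s9',cv2.resize(p[140:320,150:350],None,fx=3.3,fy=3.3,interpolation=cv2.INTER_CUBIC))
E
```

```text
{'position': [0.6167, 0.0018, 0.1155], 'force': [0.2598, -0.6447, -7.3873], 'moment': [0.0559, -0.0733, -0.0051], 'opening': 0.7048}
yaw y 75.45439368388581 to mid, tool axes mm [ 1.24097335 -1.3228025  -0.0035499 ]
```

View pics/s9.png

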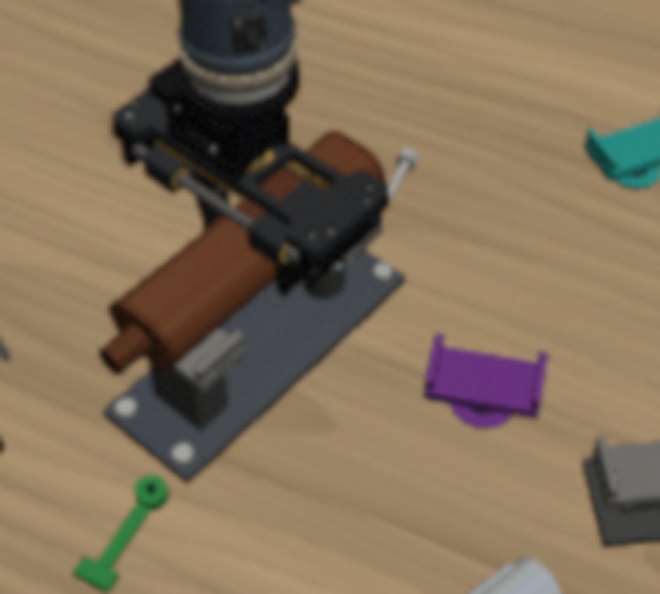

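The muffler hangs between the lips over both saddles. Small sideways correction, then a slow descent.

Emit:
arm_command(
  commands=[
    {"translation":[0,-0.05,0.06],"dr":[0,0,0],"jaw":1},
    {"translation":[0,0,0.06],"dr":[0,0,0],"jaw":1},
    {"translation":[0,0,0.06],"dr":[0,0,0],"jaw":1},
    {"translation":[0,0,0.06],"dr":[0,0,0],"jaw":1},
    {"translation":[0,0,0.04],"dr":[0,0,0],"jaw":1},
    {"translation":[0,0,0.0],"dr":[0,0,0],"jaw":1},
    {"translation":[0,0,0],"dr":[0,0,0],"jaw":1},
    {"translation":[0,0,0],"dr":[0,0,0],"jaw":1},
  ],
)

```text
time_s: 21.57
position: [0.6155, 0.0007, 0.1073]
tcp_rot: [[-0.968, 0.251, 0.0], [0.251, 0.968, 0.0], [-0.0, 0.0, -1.0]]
force: [-0.4, -0.4, -7.4]
opening: 0.705
```

Emit:
arm_command(
  commands=[
    {"translation":[0,0,0.04],"dr":[0,0,0],"jaw":1},
    {"translation":[0,0,0.0],"dr":[0,0,0],"jaw":1},
    {"translation":[0,0,0],"dr":[0,0,0],"jaw":1},
    {"translation":[0,0,0],"dr":[0,0,0],"jaw":1},
  ],
)

```text
time_s: 21.9
position: [0.6155, 0.0007, 0.1064]
tcp_rot: [[-0.968, 0.251, 0.0], [0.251, 0.968, -0.0], [-0.0, 0.0, -1.0]]
force: [0.3, -0.2, -7.1]
opening: 0.704
```

Emit:
arm_command(
  commands=[
    {"translation":[0,0,0.03],"dr":[0,0,0],"jaw":1},
    {"translation":[0,0,0.0],"dr":[0,0,0],"jaw":1},
    {"translation":[0,0,0],"dr":[0,0,0],"jaw":1},
  ],
)

```text
time_s: 22.15
position: [0.6155, 0.0007, 0.1063]
tcp_rot: [[-0.968, 0.251, 0.001], [0.251, 0.968, -0.0], [-0.001, -0.0, -1.0]]
force: [-1.4, 0.6, -1.3]
opening: 0.702
```

Emit:
arm_command(
  commands=[
    {"translation":[0,0,0.02],"dr":[0,0,0],"jaw":1},
    {"translation":[0,0,0.0],"dr":[0,0,0],"jaw":1},
    {"translation":[0,0,0],"dr":[0,0,0],"jaw":1},
  ],
)

```text
time_s: 22.4
position: [0.6155, 0.0007, 0.1062]
tcp_rot: [[-0.968, 0.251, 0.001], [0.251, 0.968, -0.0], [-0.001, -0.0, -1.0]]
force: [-3.3, 0.3, 5.5]
opening: 0.702
```

It now carries its full weight on the saddles. I'll ease back a little and open.

Emit:
arm_command(
  commands=[
    {"translation":[0,0,-0.02],"dr":[0,0,0],"jaw":1},
    {"translation":[0,0,0],"dr":[0,0,0],"jaw":1},
    {"translation":[0,0,0],"dr":[0,0,0],"jaw":0.27},
    {"translation":[0,0,0],"dr":[0,0,0],"jaw":0.22},
    {"translation":[0,0,0],"dr":[0,0,0],"jaw":0.15},
    {"translation":[0,0,0],"dr":[0,0,0],"jaw":0.05},
    {"translation":[0,0,0],"dr":[0,0,0],"jaw":0},
    {"translation":[0,0,0],"dr":[0,0,0],"jaw":0},
    {"translation":[0,0,0],"dr":[0,0,0],"jaw":0},
    {"translation":[0,0,0],"dr":[0,0,0],"jaw":0},
  ],
)

```text
time_s: 23.23
position: [0.6155, 0.0007, 0.1055]
tcp_rot: [[-0.968, 0.251, 0.0], [0.251, 0.968, 0.0], [-0.0, 0.0, -1.0]]
force: [0.5, -0.1, 0.2]
opening: 0.991
```

Emit:
arm_command(
  commands=[
    {"translation":[0,0,-0.2],"dr":[0,0,0],"jaw":0},
    {"translation":[0,0,-0.5],"dr":[0,0,0],"jaw":0},
    {"translation":[0,0,-0.8],"dr":[0,0,0],"jaw":0},
    {"translation":[0,0,-0.9],"dr":[0,0,0],"jaw":0},
    {"translation":[0,0,-0.9],"dr":[0,0,0],"jaw":0},
    {"translation":[0,0,-0.9],"dr":[0,0,0],"jaw":0},
    {"translation":[0,0,-0.9],"dr":[0,0,0],"jaw":0},
    {"translation":[0,0,-0.5],"dr":[0,0,0],"jaw":0},
    {"translation":[0,0,0],"dr":[0,0,0],"jaw":0},
    {"translation":[0,0,0],"dr":[0,0,0],"jaw":0},
    {"translation":[0,0,0],"dr":[0,0,0],"jaw":0},
    {"translation":[0,0,0],"dr":[0,0,0],"jaw":0},
  ],
)

```text
time_s: 24.23
position: [0.6144, 0.0008, 0.244]
tcp_rot: [[-0.968, 0.251, -0.003], [0.251, 0.968, 0.001], [0.003, -0.0, -1.0]]
force: [-0.1, 0.5, -0.9]
opening: 1.001
```

```bash
cat > fin.py <<'E'
from meas import *
s=read_state();print({k:np.round(v,4).tolist() for k,v in s.items() if k in('time_s','position','force','opening')})
for n in ['top','scene']:
    p,d=capture(n);save(n+'_end',p if n=='top' else cv2.resize(p[140:320,150:350],None,fx=3.3,fy=3.3,interpolation=cv2.INTER_CUBIC))
    P=cloud(n,d);Q=sel(P,(.6152,.0008),.15,.12,.15)
    # brown only
    hsv=p.astype(int);m=(hsv[...,0]>1.5*hsv[...,2])&(hsv[...,0]-hsv[...,1]>25)
    P2=P.copy();P2[~m]=np.nan
    Q=sel(P2,(.6152,.0008),.125,.128,.145);r=rect(Q);c=np.median(Q,0)
    print(n,len(Q),r,np.linalg.lstsq(np.c_[Q[:,:2]-c[:2],np.ones(len(Q))],Q[:,2],rcond=None)[0])
    Q=sel(P,(.543,.019),.065,.1,.115);
    ca=np.radians(165.35);ax=np.array([np.cos(ca),np.sin(ca)]);ay=np.array([-ax[1],ax[0]])
    T=np.c_[(Q[:,:2]-[.543,.019])@ax,(Q[:,:2]-[.543,.019])@ay];T=T[abs(T[:,1])>.034];print('lips',len(T),T.min(0),T.max(0))
E
python3 fin.py
```

```text
{'time_s': 24.2333, 'position': [0.6144, 0.0008, 0.244], 'force': [-0.1214, 0.4805, -0.9455], 'opening': 1.001}
top 0 (array([0., 0.], dtype=float32), np.float32(0.0), np.float32(0.0), np.float32(0.0)) [0. 0. 0.]
  return _methods._mean(a, axis=axis, dtype=dtype,
  ret = um.true_divide(
Traceback (most recent call last):
  File "fin.py", line 13, in <module>
    T=np.c_[(Q[:,:2]-[.543,.019])@ax,(Q[:,:2]-[.543,.019])@ay];T=T[abs(T[:,1])>.034];print('lips',len(T),T.min(0),T.max(0))
                                                                                                         ~~~~~^^^
ValueError: zero-size array to reduction operation minimum which has no identity
```

View pics/top_end.png

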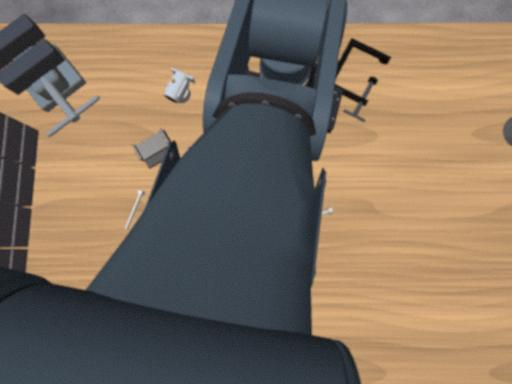

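In the top view the arm hides the stand, so I'm moving it aside.

Emit:
arm_command(
  commands=[
    {"translation":[0,-0.5,-0.2],"dr":[0,0,0],"jaw":0},
    {"translation":[0,-0.9,0],"dr":[0,0,0],"jaw":0},
    {"translation":[0,-0.9,0],"dr":[0,0,0],"jaw":0},
    {"translation":[0,-0.9,0],"dr":[0,0,0],"jaw":0},
    {"translation":[0,-0.9,0],"dr":[0,0,0],"jaw":0},
    {"translation":[0,-0.9,0],"dr":[0,0,0],"jaw":0},
    {"translation":[0,-0.9,0],"dr":[0,0,0],"jaw":0},
    {"translation":[0,-0.9,0],"dr":[0,0,0],"jaw":0},
    {"translation":[0,-0.9,0],"dr":[0,0,0],"jaw":0},
    {"translation":[0,-0.9,0],"dr":[0,0,0],"jaw":0},
    {"translation":[0,-0.9,0],"dr":[0,0,0],"jaw":0},
    {"translation":[0,-0.9,0],"dr":[0,0,0],"jaw":0},
  ],
)

```text
time_s: 25.28
position: [0.549, -0.2528, 0.2502]
tcp_rot: [[-0.968, 0.252, -0.001], [0.252, 0.968, 0.0], [0.001, -0.0, -1.0]]
force: [1.0, -0.0, 0.1]
opening: 0.999
```

Emit:
arm_command(
  commands=[
    {"translation":[0,-0.9,0],"dr":[0,0,0],"jaw":0},
    {"translation":[0,-0.9,0],"dr":[0,0,0],"jaw":0},
    {"translation":[0,-0.9,0],"dr":[0,0,0],"jaw":0},
    {"translation":[0,-0.5,0],"dr":[0,0,0],"jaw":0},
    {"translation":[0,0,0],"dr":[0,0,0],"jaw":0},
    {"translation":[0,0,0],"dr":[0,0,0],"jaw":0},
  ],
)

```text
time_s: 25.78
position: [0.5295, -0.3286, 0.2502]
tcp_rot: [[-0.967, 0.253, -0.001], [0.253, 0.967, 0.001], [0.001, 0.001, -1.0]]
force: [0.2, 0.2, 0.7]
opening: 1.001
```

```bash
python3 fin.py
```

```text
{'time_s': 25.7833, 'position': [0.5295, -0.3286, 0.2502], 'force': [0.2463, 0.1514, 0.6626], 'opening': 1.0007}
top 2330 (array([0.6141237 , 0.00063417], dtype=float32), np.float32(0.22037226), np.float32(0.056121375), np.float32(165.43321)) [-0.0044385   0.00638459  0.13670046]
lips 120 [-0.02066464 -0.04173623] [0.02288623 0.04189915]
scene 1610 (array([0.6215328 , 0.00320541], dtype=float32), np.float32(0.23067132), np.float32(0.052311707), np.float32(165.08307)) [-0.04422014 -0.13389142  0.13692848]
lips 61 [-0.02220637 -0.04316404] [ 0.01976436 -0.03450578]
```

View pics/top_end.png

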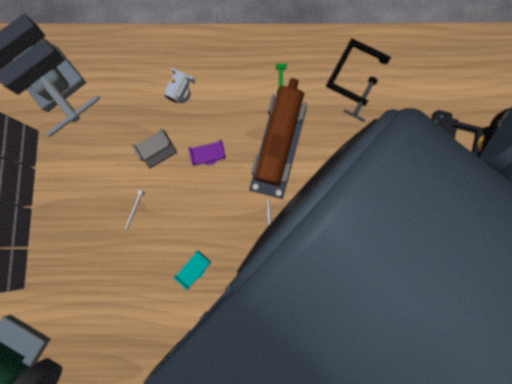

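View pics/scene_end.png

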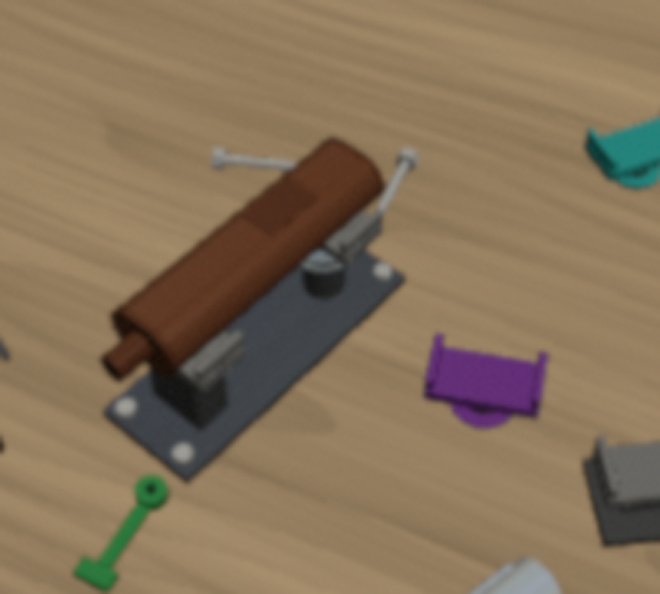

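The top view shows the muffler at (280,133), centred at (0.614, 0.001), running along 165.4° and level to under 0.01 rad. It bears on both saddles; flatfoot and the bolts in view are where they were. Handing in.

```bash
python3 -c "
from rig import *
print(hand_in())"
```

```text
the job is handed in; nothing more can be done
None
```

I set the swivel saddle in the dish, let go of it, and laid the muffler on both saddles. I handed the job in at about 26 s of the 67 s allowed, with the arm clear; no verdict was reported.

- **Swivel saddle:** checked in the wrist view after letting go and before the muffler went on. It was within about 1 mm of the dish centre. It was upright to about 0.01 rad, with its floor at 94.6 mm (94 expected) and its channel in line with the stand within about 0.5°. With the muffler on, its visible lips were still centred within about 2 mm; I could not re-check its height or tilt.
- **Muffler:** lowered slowly until the saddles took its weight, with no more than about 13 N on them in the settled readings. In the last top view it is about 1 mm from mid, in line within about 0.1°, and level to under 0.01 rad.
- **Check that disagreed:** the last scene view put the muffler centre about 6–7 mm off, mostly along the stand, and showed a false tilt. From that angle the fit also takes in the rounded side, and its 231 mm length is too long for the 220 mm shell, so I trusted the top view.
- **Not measured:** contact force on each saddle separately. The flat-footed saddle and bolts look unmoved in the pictures, but I did not measure them, and the arm hid some bolts in the last top view.

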